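Put the reagent jars back in their caddy

ROBOT

A 7-joint arm with a two-finger parallel gripper is mounted at the origin on the work surface. World frame = base frame: x ahead of the robot, y to its left, z up, the work surface at z = 0. Lengths are in m, angles in rad, forces in N, time in s.
With the tool pointing down it reaches from about 0.4 to 0.85 m from the base axis. Payload 10.4 kg.
Tool frame: the origin (TCP) lies between the finger pads; the fingertips stand 11 mm ahead of it and the grasp point (between the pads) lies 8 mm behind it (tip_reach is the distance from the TCP to the fingertips, in m); z points along the fingers, y is the line along which they close (so a half turn about z gives the same grasp; the last joint's range is limited). The gripper opens to 85 mm and grips with 20 to 120 N. Pads are 22 mm wide; open, the fingers measure 114 mm over their backs; the gripper's body (76 mm by 85 mm) begins 54 mm behind the grasp point. The pads swing forward as they close: fully open they stand 13 mm farther back than shut.
Start: joints at [-1.362, 0.332, -0.065, 1.46, 0.022, 1.35, -0.088], TCP at [0.144, 0.608, 0.242] pointing down, gripper open.
Joint ranges: [-2.6, 2.6], [-0.5, 2.12], [-1.47, 1.34], [0.16, 2.42], [-1.27, 4.41], [0.06, 2.06], [-2.6, 2.6]. Speed limits (rad/s): [2.22, 2.22, 2.79, 2.79, 3.14, 3.14, 3.14].

INTERFACE

Orientations are given as a unit quaternion [x, y, z, w].
In Python, from workcell import * gives the robot as it stands.
- The arm moves only by the shell command python3 -m inch 'ROWS' [OPENING] [FORCE]. ROWS is JSON, a list of rows, each an object with "slide": the shift along the world's x, y, z in m, a list of three; "yaw": the turn about the world's z in rad. A call has 1 to 20 rows; each row is the pose to reach, as a shift and turn from the pose commanded when the call began; what a row does not reach only later rows make up. A row lasts 1/12 s, in which the tool goes at most 41.7 mm and 7.16 degrees, less where a joint would pass 70% of its speed; a pose out of reach is approached as far as the arm can. A call with a gripper value outside its range is refused whole. OPENING is the closure in counts, from 0 (fully open) to 255 (shut), set as the call begins (- or left out, the last holds). The fingers move at their own pace and stop on an object; FORCE is the grip in N (left out, the last holds). Time passes only in rows, so rows that repeat a pose let the fingers close. It gives the time, the measured TCP pose, the force, the opening and the grip force at its end, in the units of the state.
- get_obs(): the state, without advancing time (a new reading comes with each control period).
- camera(name): name is "scene" or "top"; returns a dict with "frame" (400x640x3 uint8, red, green, blue), "fx", "fy", "cx", "cy" (pixels), "k1" (the pictures are not rectified: a ray, as slopes to the right and down, at radius r is drawn at 1 + k1 r^2 times it, then the intrinsics apply), "extrinsics" (4x4, takes a point from world to camera coordinates). Camera axes: x right, y down, z forward; pixel columns grow to the right and rows downward; lengths in m; the calibration is good to about 2 mm. A picture is of the moment at which its call begins. There is no depth.
- hand_in(): hands the job in; it is judged then, once.
The state is a dict: "clock": time; "joint_pos": joint angles; "joint_velocities": joint speeds; "tau": joint torques, N m; "position": TCP position; "ee_rot": TCP orientation; "ft_force": force on the tool from outside, world axes, zero at the start; "torque": the same for the moment, N m; "grip_width": opening from 0.0 (shut) to 1.0 (fully open); "grasp_force": force on a finger pad.
Only numpy, scipy, OpenCV 4.12 (cv2) and the standard library are available. Lean on these libraries where they do the work, as an engineer would, in place of code of your own. Each camera call takes 0.05 s, during which the arm holds its last target. There are 200 camera calls.

TASK

Clear up after the chemistry lesson: put the four brown glass reagent jars back in the wooden caddy, each standing upright in the middle of the coloured disc that matches its cap. They are glass, so set them down, do not drop them. The two white plastic jars with red and blue caps are the students' samples: leave them standing where they are.

Things in the scene. Friction and masses are not known exactly. Their poses are not given: they have to be found in the camera images.
- jar_red: Brown reagent jar, for the caddy: 80 mm tall, brown glass body 44 mm across (narrowing above 42 mm), ribbed red cap 34 mm across from 52 to 80 mm height, grip it there from above. About 0.11 kg. Origin: centre of underside, z up, yaw free. Stands on the bench (z=0) right of the caddy on a rough grid along table x and y among jars and glassware up to 80 mm tall, centres 85 mm or more apart.
- jar_yellow: Brown reagent jar, for the caddy: 80 mm tall, brown glass body 44 mm across (narrowing above 42 mm), ribbed yellow cap 34 mm across from 52 to 80 mm height, grip it there from above. About 0.11 kg. Origin: centre of underside, z up, yaw free. Stands on the bench (z=0) right of the caddy on a rough grid along table x and y among jars and glassware up to 80 mm tall, centres 85 mm or more apart.
- jar_green: Brown reagent jar, for the caddy: 80 mm tall, brown glass body 44 mm across (narrowing above 42 mm), ribbed green cap 34 mm across from 52 to 80 mm height, grip it there from above. About 0.11 kg. Origin: centre of underside, z up, yaw free. Stands on the bench (z=0) right of the caddy on a rough grid along table x and y among jars and glassware up to 80 mm tall, centres 85 mm or more apart.
- jar_blue: Brown reagent jar, for the caddy: 80 mm tall, brown glass body 44 mm across (narrowing above 42 mm), ribbed blue cap 34 mm across from 52 to 80 mm height, grip it there from above. About 0.11 kg. Origin: centre of underside, z up, yaw free. Stands on the bench (z=0) right of the caddy on a rough grid along table x and y among jars and glassware up to 80 mm tall, centres 85 mm or more apart.
- sample_red: White sample jar, to be left: 80 mm tall, white plastic body 44 mm across (narrowing above 42 mm), ribbed red cap 34 mm across from 52 to 80 mm height, like the brown ones. About 0.11 kg. Origin: centre of underside, z up, yaw free. Stands on the bench (z=0) right of the caddy on a rough grid along table x and y among jars and glassware up to 80 mm tall, centres 85 mm or more apart.
- sample_blue: White sample jar, to be left: 80 mm tall, white plastic body 44 mm across (narrowing above 42 mm), ribbed blue cap 34 mm across from 52 to 80 mm height, like the brown ones. About 0.11 kg. Origin: centre of underside, z up, yaw free. Stands on the bench (z=0) right of the caddy on a rough grid along table x and y among jars and glassware up to 80 mm tall, centres 85 mm or more apart.
- disc_red: Red disc, 64 mm across, 2 mm thick, fixed on the floor of a caddy bay. Origin: centre of underside, 12 mm above the bench (its top, where a jar stands, 14 mm); x, y along the caddy's sides. Caddy: wooden, fixed, 188 mm square, 2 x 2 bays 76 mm square, disc mid-bay, centres 88 mm apart; walls 12 mm thick, tops 36 mm above the bench. Discs in any arrangement.
- disc_yellow: Yellow disc, 64 mm across, 2 mm thick, fixed on the floor of a caddy bay. Origin: centre of underside, 12 mm above the bench (its top, where a jar stands, 14 mm); x, y along the caddy's sides. Caddy: wooden, fixed, 188 mm square, 2 x 2 bays 76 mm square, disc mid-bay, centres 88 mm apart; walls 12 mm thick, tops 36 mm above the bench. Discs in any arrangement.
- disc_green: Green disc, 64 mm across, 2 mm thick, fixed on the floor of a caddy bay. Origin: centre of underside, 12 mm above the bench (its top, where a jar stands, 14 mm); x, y along the caddy's sides. Caddy: wooden, fixed, 188 mm square, 2 x 2 bays 76 mm square, disc mid-bay, centres 88 mm apart; walls 12 mm thick, tops 36 mm above the bench. Discs in any arrangement.
- disc_blue: Blue disc, 64 mm across, 2 mm thick, fixed on the floor of a caddy bay. Origin: centre of underside, 12 mm above the bench (its top, where a jar stands, 14 mm); x, y along the caddy's sides. Caddy: wooden, fixed, 188 mm square, 2 x 2 bays 76 mm square, disc mid-bay, centres 88 mm apart; walls 12 mm thick, tops 36 mm above the bench. Discs in any arrangement.

How it is judged:
By the outcome, as a careful person would: the job done as asked, in the order asked, and still so for the second after the job is handed in, with the robot touching nothing.
It also fails if it takes over 96 s, if anything falls off the work surface, if the arm or the gripper's body presses on something with over 40 N, if the wrist force passes 120 N, or if a joint passes its speed limit or range.

## Working session

There is one attempt and no reset: what is moved stays moved. The work goes in short steps, Python scripts to look and compute and a shell command to move; the robot and the scene stay as the last step left them, time stands still between calls to the robot, and variables do not carry over. Pictures are saved under pics/ and viewed, at most 14 in all, crops included, and the job is handed in when it is done.

```bash
mkdir -p pics; cat > h.py <<'E'
from workcell import *
import numpy as np, cv2
def snap(name,fn):
    c=camera(name); cv2.imwrite('pics/'+fn,c['frame'][:,:,::-1]); return c
def K(c): return np.array([[c['fx'],0,c['cx']],[0,c['fy'],c['cy']],[0,0,1.]]),np.array([c['k1'],0,0,0,0.])
def pix2w(c,uv,z):
    k,d=K(c); E=np.array(c['extrinsics']); R,t=E[:3,:3],E[:3,3]
    p=cv2.undistortPoints(np.array(uv,float).reshape(-1,1,2),k,d).reshape(-1,2)
    rays=np.c_[p,np.ones(len(p))]@R; o=-R.T@t
    return o+rays*((z-o[2])/rays[:,2])[:,None]
def w2pix(c,P):
    k,d=K(c); E=np.array(c['extrinsics'])
    return cv2.projectPoints(np.array(P,float).reshape(-1,3),cv2.Rodrigues(E[:3,:3])[0],E[:3,3],k,d)[0].reshape(-1,2)
E
python3 - <<'E'
from h import *
o=get_obs(); print(o)
for n in('top','scene'):
    c=snap(n,n+'0.png'); E=np.array(c['extrinsics']); print(n,-E[:3,:3].T@E[:3,3],E[2,:3],c['fx'],c['k1'])
E
```

```text
{'clock': 0.0, 'joint_pos': array([-1.36155394,  0.3328769 , -0.0647392 ,  1.46094967,  0.02156679,
        1.3498831 , -0.08848776]), 'joint_velocities': array([ 2.86496789e-04,  6.89811881e-04,  5.41031168e-05, -4.99877139e-04,
        3.54631040e-04, -1.11757566e-03,  1.98179885e-04]), 'tau': array([-1.42902459e-04, -6.25432062e+01,  4.89755091e-02, -3.91620576e+01,
        1.62071380e-02,  9.54578281e-03,  1.18417967e-05]), 'position': array([0.14349533, 0.60793412, 0.24150888]), 'ee_rot': array([ 1.15630351e-01,  9.93292059e-01, -7.07990240e-04, -7.20925130e-05]), 'ft_force': array([ 0.0581769 , -0.05246045, -0.5418904 ]), 'torque': array([ 0.03060111, -0.01092175,  0.01818301]), 'grasp_force': 0.0, 'grip_width': 0.9985248978008797}
top [0.41957049 0.00385118 0.85105801] [ 0.15432659 -0.02826611 -0.98761548] 361.53853559952597 -0.036165200798783076
scene [ 1.12585112 -0.0625233   0.79393723] [-0.61754153  0.03994016 -0.78552355] 401.75881279388017 -0.10474733398733632
```

View pics/top0.png

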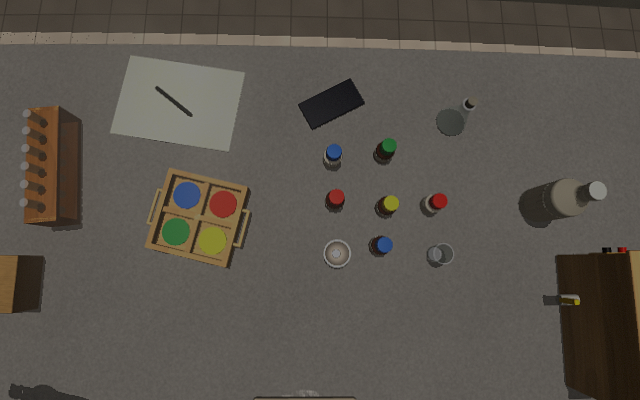

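View pics/scene0.png

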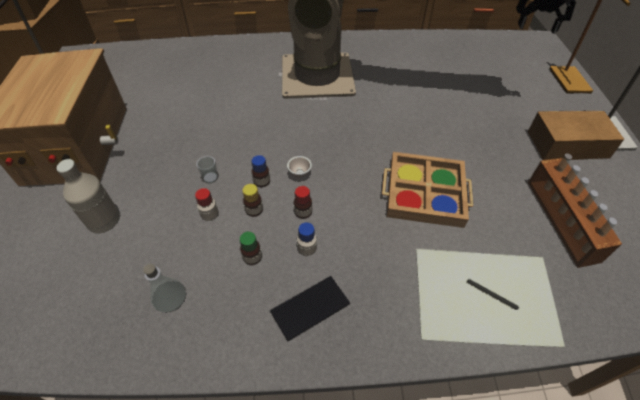

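The top view shows the brown jars: red at (336,198), yellow (390,204), green (388,147) and blue (384,244). The white samples are blue at (334,152) and red at (438,201). The caddy discs are blue at (187,195), red (223,204), green (176,232) and yellow (212,240). The scene view agrees on which jars are brown and which are white.

```bash
cat > m.py <<'E'
from h import *
from scipy.optimize import least_squares
def mask(c,col):
    h=cv2.cvtColor(c['frame'],cv2.COLOR_RGB2HSV); H,S,V=[h[...,i].astype(int) for i in range(3)]
    m={'red':(H<6)|(H>172),'yellow':(H>20)&(H<34),'green':(H>45)&(H<85),'blue':(H>100)&(H<125)}[col]
    return m&(S>130)&(V>45)
def blob(c,col,uv,r=20):
    m=mask(c,col).astype(np.uint8); n,l,s,ce=cv2.connectedComponentsWithStats(m)
    g=[i for i in range(1,n) if s[i,4]>25 and np.hypot(*(ce[i]-uv))<r]
    i=max(g,key=lambda i:s[i,4]); return ce[i],s[i,4]
A=np.linspace(0,2*np.pi,40)
def cyl(x,y,r,z0,z1): return np.array([[x+r*np.cos(a),y+r*np.sin(a),z] for z in(z0,z1) for a in A])
def hullc(c,P):
    h=cv2.convexHull(w2pix(c,P).astype(np.float32)); M=cv2.moments(h); return np.array([M['m10'],M['m01']])/M['m00'],M['m00']
def locate(cs,col,uv0,r,z0,z1,R=20):
    out=[]
    for c in cs:
        p0=pix2w(c,[uv0[c['n']]],z1)[0][:2] if c['n'] in uv0 else None
        ce,a=blob(c,col,uv0[c['n']],R)
        s=least_squares(lambda p:hullc(c,cyl(p[0],p[1],r,z0,z1))[0]-ce,pix2w(c,[ce],z1)[0][:2],x_scale=.01,diff_step=1e-3)
        out.append((s.x.round(4),a,round(hullc(c,cyl(*s.x,r,z0,z1))[1])))
    return out
def cams():
    cs=[]
    for n in('top','scene'): c=camera(n); c['n']=n; cs.append(c)
    return cs
E
python3 - <<'E'
from m import *
cs=cams()
J={'red':[(336,198),(303,193)],'yellow':[(390,204),(251,191)],'green':[(388,147),(249,240)],'blue':[(384,244),(260,162)]}
S={'red':[(439,201),(204,196)],'blue':[(334,152),(307,230)]}
D={'red':[(223,204),(409,200)],'yellow':[(212,240),(411,173)],'green':[(176,232),(444,178)],'blue':[(187,195),(444,204)]}
f=lambda v:dict(zip(('top','scene'),v))
for k,v in J.items(): print('jar',k,locate(cs,k,f(v),.017,.052,.08))
for k,v in S.items(): print('smp',k,locate(cs,k,f(v),.017,.052,.08))
d={}
for k,v in D.items(): q=locate(cs,k,f(v),.032,.0139,.014); print('disc',k,q); d[k]=q
for i in(0,1):
    x={k:d[k][i][0] for k in d}; print([ (a,b,np.linalg.norm(x[a]-x[b]).round(4)) for a,b in(('red','blue'),('red','yellow'),('green','blue'),('green','yellow'))],np.mean(list(x.values()),0))
# gripper closing axis yaw; other glassware
from scipy.spatial.transform import Rotation as Ro
print(Ro.from_quat(get_obs()['ee_rot']).as_matrix().round(3))
print('bowl,beaker',pix2w(cs[0],[(337,254),(441,254)],.02).round(3), 'flask',pix2w(cs[0],[(450,122)],.02).round(3))
E
```

```text
jar red [(array([ 0.5544, -0.0658]), np.int32(199), 220), (array([ 0.5481, -0.0656]), np.int32(185), 243)]
jar yellow [(array([ 0.5411, -0.1857]), np.int32(213), 235), (array([ 0.5308, -0.1872]), np.int32(156), 242)]
jar green [(array([ 0.675 , -0.1861]), np.int32(160), 238), (array([ 0.6626, -0.187 ]), np.int32(115), 285)]
jar blue [(array([ 0.4502, -0.17  ]), np.int32(193), 236), (array([ 0.4372, -0.1713]), np.int32(107), 215)]
smp red [(array([ 0.5483, -0.2959]), np.int32(195), 253), (array([ 0.5392, -0.2969]), np.int32(168), 248)]
smp blue [(array([ 0.6583, -0.0615]), np.int32(176), 228), (array([ 0.6472, -0.0606]), np.int32(160), 274)]
disc red [(array([0.5444, 0.1938]), np.int32(556), 585), (array([0.5386, 0.1946]), np.int32(338), 413)]
disc yellow [(array([0.4591, 0.2142]), np.int32(636), 612), (array([0.4525, 0.2153]), np.int32(346), 352)]
disc green [(array([0.4726, 0.3153]), np.int32(110), 607), (array([0.4729, 0.3009]), np.int32(195), 354)]
disc blue [(array([0.5644, 0.2799]), np.int32(524), 578), (array([0.5583, 0.2804]), np.int32(299), 416)]
[('red', 'blue', np.float64(0.0884)), ('red', 'yellow', np.float64(0.0877)), ('green', 'blue', np.float64(0.0984)), ('green', 'yellow', np.float64(0.102))] [0.510125 0.2508  ]
[('red', 'blue', np.float64(0.088)), ('red', 'yellow', np.float64(0.0886)), ('green', 'blue', np.float64(0.0878)), ('green', 'yellow', np.float64(0.088))] [0.505575 0.2478  ]
[[-0.973  0.23  -0.   ]
 [ 0.23   0.973 -0.001]
 [-0.    -0.001 -1.   ]]
bowl,beaker [[ 0.43  -0.072  0.02 ]
 [ 0.431 -0.313  0.02 ]] flask [[ 0.752 -0.352  0.02 ]]
```

```bash
sed -i 's/(S>130)&(V>45)/(S>SV[0])\&(V>SV[1])/; s/^def mask/SV=(110,22)\ndef mask/' m.py
python3 - <<'E'
from m import *
cs=cams()
J={'red':[(336,198),(303,193)],'yellow':[(390,204),(251,191)],'green':[(388,147),(249,240)],'blue':[(384,244),(260,162)]}
S={'red':[(439,201),(204,196)],'blue':[(334,152),(307,230)]}
f=lambda v:dict(zip(('top','scene'),v))
for k,v in [*J.items(),*S.items()]: print('jar',k,locate(cs,k,f(v),.017,.052,.08))
# overlay: hypothesised caps and caddy
est={'red':(.551,-.0657),'yellow':(.536,-.1865),'green':(.669,-.1865),'blue':(.444,-.1706)}
cad=np.array([.5085,.2475]); u=np.array([.0862,-.0205]); u=np.array([.5444-.4591,.1938-.2142]); u/=np.linalg.norm(u); w=np.array([-u[1],u[0]]); print('yaw',np.arctan2(u[1],u[0]))
ims=[]
for c,(x0,y0,x1,y1) in zip(cs,[(140,125,460,275),(180,140,500,290)]):
    im=cv2.resize(c['frame'][y0:y1,x0:x1,::-1],None,fx=2.5,fy=2.0,interpolation=cv2.INTER_CUBIC)
    def dr(P,col):
        q=(w2pix(c,P)-[x0,y0]+.5)*[2.5,2.0]; cv2.polylines(im,[np.round(q).astype(int)],True,col,1)
    for k,p in est.items():
        for z in(.052,.08): dr(cyl(*p,.017,z,z)[:40],(255,255,255))
        dr(cyl(*p,.022,0,0)[:40],(255,0,255))
    dr([[*(cad+.094*(a*u+b*w)),.036] for a,b in((1,1),(1,-1),(-1,-1),(-1,1))],(255,255,255))
    ims.append(im)
cv2.imwrite('pics/ov.png',np.vstack(ims))
E
```

```text
jar red [(array([ 0.5542, -0.0656]), np.int32(208), 220), (array([ 0.5515, -0.0657]), np.int32(236), 244)]
jar yellow [(array([ 0.5412, -0.1861]), np.int32(213), 235), (array([ 0.5305, -0.1872]), np.int32(167), 242)]
jar green [(array([ 0.6739, -0.1852]), np.int32(180), 238), (array([ 0.663 , -0.1864]), np.int32(148), 285)]
jar blue [(array([ 0.4503, -0.17  ]), np.int32(202), 236), (array([ 0.4385, -0.1709]), np.int32(121), 215)]
jar red [(array([ 0.5477, -0.2943]), np.int32(230), 252), (array([ 0.5422, -0.2955]), np.int32(212), 249)]
jar blue [(array([ 0.6576, -0.061 ]), np.int32(190), 228), (array([ 0.6483, -0.0606]), np.int32(186), 275)]
yaw -0.2347467193267141
```

View pics/ov.png

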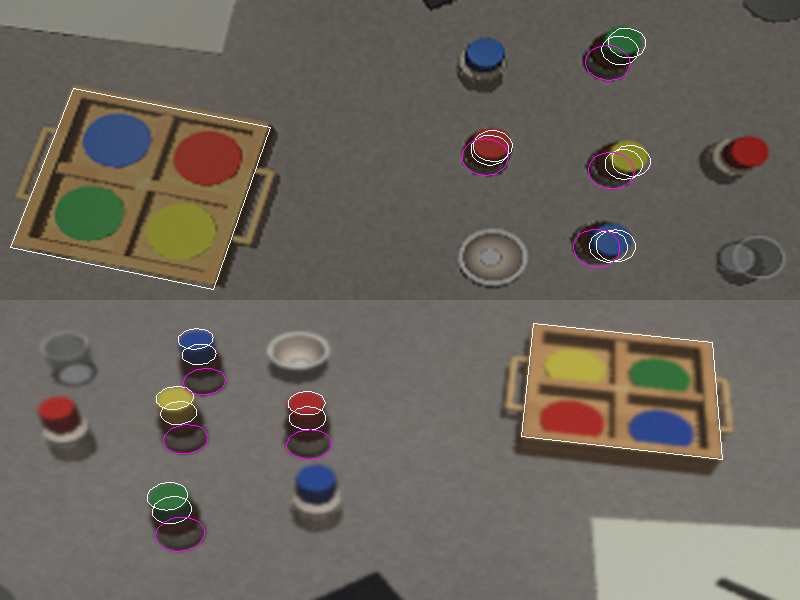

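The overlay fits the caps and caddy to 2–3 mm. The current tool yaw already matches the caddy, so I don't need to turn it. First move: above jar_red.

```bash
python3 -m inch '[{"slide":[0.04,-0.066,0],"yaw":0},{"slide":[0.409,-0.674,0],"yaw":0},{"slide":[0.409,-0.674,0],"yaw":0},{"slide":[0.409,-0.674,0],"yaw":0},{"slide":[0.409,-0.674,0],"yaw":0},{"slide":[0.409,-0.674,0],"yaw":0},{"slide":[0.409,-0.674,0],"yaw":0},{"slide":[0.409,-0.674,0],"yaw":0},{"slide":[0.409,-0.674,0],"yaw":0},{"slide":[0.409,-0.674,0],"yaw":0},{"slide":[0.409,-0.674,0],"yaw":0},{"slide":[0.409,-0.674,0],"yaw":0},{"slide":[0.409,-0.674,0],"yaw":0},{"slide":[0.409,-0.674,0],"yaw":0},{"slide":[0.409,-0.674,0],"yaw":0},{"slide":[0.409,-0.674,0],"yaw":0},{"slide":[0.409,-0.674,0],"yaw":0},{"slide":[0.409,-0.674,0],"yaw":0},{"slide":[0.409,-0.674,0],"yaw":0},{"slide":[0.409,-0.674,0],"yaw":0}]' 60 40
```

```text
clock: 1.97
position: [0.5541, -0.0732, 0.2422]
ee_rot: [0.12, 0.993, -0.002, 0.001]
ft_force: [-0.5, -1.5, -1.0]
grip_width: 0.764
grasp_force: 0.0
```

```bash
python3 -m inch '[{"slide":[0,0,-0.03],"yaw":0},{"slide":[0,0,-0.07],"yaw":0},{"slide":[0,0,-0.1],"yaw":0},{"slide":[0,0,-0.115],"yaw":0},{"slide":[0,0,-0.115],"yaw":0},{"slide":[0,0,-0.115],"yaw":0},{"slide":[0,0,-0.115],"yaw":0}]'
python3 - <<'E'
from h import *
o=get_obs();print(o['position'],o['joint_pos'].round(3))
snap('top','t1.png');c=snap('scene','s1.png');
a=cv2.imread('pics/t1.png')[120:280,240:440];b=cv2.imread('pics/s1.png')[120:280,200:400]
cv2.imwrite('pics/c1.png',np.hstack([cv2.resize(i,None,fx=2,fy=2,interpolation=cv2.INTER_CUBIC) for i in(a,b)]))
E
```

```text
clock: 2.55
position: [0.5535, -0.0658, 0.1288]
ee_rot: [0.116, 0.993, 0.0, 0.001]
ft_force: [0.2, 0.1, 0.8]
grip_width: 0.765
grasp_force: 0.0
[ 0.55345021 -0.06579123  0.12882183] [-0.509  0.314  0.645  1.811 -0.212  1.084  1.551]
```

View pics/c1.png

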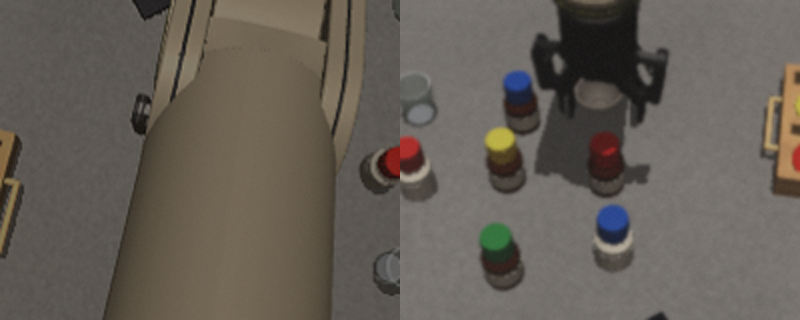

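The gripper straddles the red cap: in the scene crop the fingers are at x 567 and 640, and the cap is at 605. Next I descend and close.

```bash
python3 -m inch '[{"slide":[0,0,-0.025],"yaw":0},{"slide":[0,0,-0.05],"yaw":0},{"slide":[0,0,-0.065],"yaw":0},{"slide":[0,0,-0.072],"yaw":0},{"slide":[0,0,-0.072],"yaw":0},{"slide":[0,0,-0.072],"yaw":0}]' && python3 -m inch '[{"slide":[0,0,0],"yaw":0},{"slide":[0,0,0],"yaw":0},{"slide":[0,0,0],"yaw":0},{"slide":[0,0,0],"yaw":0},{"slide":[0,0,0],"yaw":0},{"slide":[0,0,0],"yaw":0},{"slide":[0,0,0],"yaw":0},{"slide":[0,0,0],"yaw":0}]' 255 40
```

```text
clock: 3.15
position: [0.5533, -0.0658, 0.0564]
ee_rot: [0.116, 0.993, 0.0, 0.001]
ft_force: [-1.1, 0.2, -0.2]
grip_width: 0.765
grasp_force: 0.0
clock: 3.82
position: [0.5535, -0.0654, 0.0566]
ee_rot: [0.116, 0.993, 0.001, 0.001]
ft_force: [-0.8, 1.3, 5.6]
grip_width: 0.388
grasp_force: 36.0
```

```bash
python3 -m inch '[{"slide":[0,0,0.02],"yaw":0},{"slide":[0,0,0.05],"yaw":0},{"slide":[0,0,0.08],"yaw":0},{"slide":[0,0.02,0.1],"yaw":0},{"slide":[-0.002,0.055,0.1],"yaw":0},{"slide":[-0.004,0.095,0.1],"yaw":0},{"slide":[-0.006,0.135,0.1],"yaw":0},{"slide":[-0.008,0.175,0.1],"yaw":0},{"slide":[-0.009,0.215,0.1],"yaw":0},{"slide":[-0.01,0.24,0.1],"yaw":0},{"slide":[-0.011,0.255,0.1],"yaw":0},{"slide":[-0.011,0.26,0.1],"yaw":0},{"slide":[-0.011,0.26,0.09],"yaw":0},{"slide":[-0.011,0.26,0.07],"yaw":0},{"slide":[-0.011,0.26,0.06],"yaw":0},{"slide":[-0.011,0.26,0.055],"yaw":0},{"slide":[-0.011,0.26,0.055],"yaw":0},{"slide":[-0.011,0.26,0.055],"yaw":0}]'
python3 - <<'E'
from h import *
o=get_obs();print(o['position'],o['grip_width'])
c=snap('scene','s2.png')
p=w2pix(c,[[o['position'][0],o['position'][1],.0]])
b=cv2.imread('pics/s2.png')[120:260,350:510]
cv2.imwrite('pics/c2.png',cv2.resize(b,None,fx=4,fy=4,interpolation=cv2.INTER_CUBIC))
E
```

```text
clock: 5.32
position: [0.5419, 0.1932, 0.1105]
ee_rot: [0.116, 0.993, -0.0, 0.0]
ft_force: [0.2, 0.6, -1.2]
grip_width: 0.385
grasp_force: 36.3
[0.54189443 0.19322107 0.11053491] 0.38511331884744926
```

View pics/c2.png

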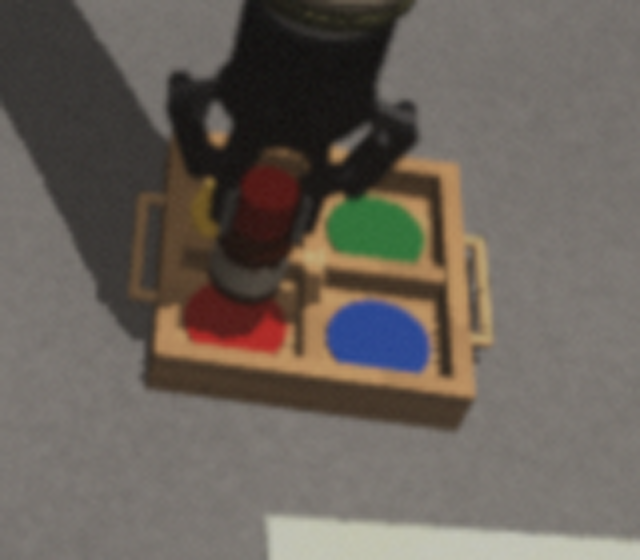

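The jar hangs upright over the red disc, with its base at about (250,275) in the crop and the disc below at (235,320). Lowering gently.

```bash
python3 -m inch '[{"slide":[0.0005,0.0005,-0.012],"yaw":0},{"slide":[0.0005,0.0005,-0.025],"yaw":0},{"slide":[0.0005,0.0005,-0.033],"yaw":0},{"slide":[0.0005,0.0005,-0.036],"yaw":0},{"slide":[0.0005,0.0005,-0.038],"yaw":0},{"slide":[0.0005,0.0005,-0.0395],"yaw":0},{"slide":[0.0005,0.0005,-0.0405],"yaw":0},{"slide":[0.0005,0.0005,-0.0405],"yaw":0},{"slide":[0.0005,0.0005,-0.0405],"yaw":0}]'
```

```text
clock: 6.12
position: [0.5421, 0.1947, 0.0707]
ee_rot: [0.116, 0.993, 0.0, -0.0]
ft_force: [-4.7, -0.8, 6.4]
grip_width: 0.388
grasp_force: 37.5
```

```bash
python3 -m inch '[{"slide":[0,0,0],"yaw":0},{"slide":[0,0,0],"yaw":0},{"slide":[0,0,0],"yaw":0},{"slide":[0,0,0],"yaw":0},{"slide":[0,0,0.01],"yaw":0},{"slide":[0,0,0.03],"yaw":0},{"slide":[0,0,0.06],"yaw":0},{"slide":[0,-0.01,0.07],"yaw":0},{"slide":[-0.001,-0.05,0.07],"yaw":0},{"slide":[-0.002,-0.09,0.07],"yaw":0},{"slide":[-0.002,-0.13,0.07],"yaw":0},{"slide":[-0.003,-0.17,0.07],"yaw":0},{"slide":[-0.003,-0.21,0.07],"yaw":0},{"slide":[-0.004,-0.25,0.07],"yaw":0},{"slide":[-0.005,-0.29,0.07],"yaw":0},{"slide":[-0.006,-0.33,0.07],"yaw":0},{"slide":[-0.006,-0.36,0.07],"yaw":0},{"slide":[-0.006,-0.38,0.07],"yaw":0},{"slide":[-0.006,-0.38,0.07],"yaw":0},{"slide":[-0.006,-0.38,0.07],"yaw":0}]' 60
python3 - <<'E'
from m import *
cs=cams(); f=lambda a,b:dict(top=a,scene=b)
for c in cs:
    for n,x,y in(('r',.5426,.1945),):
        uv=w2pix(c,[[x,y,.094]])[0]
        try: print(c['n'],locate([c],'red',{c['n']:uv},.017,.066,.094,25))
        except Exception as e: print(c['n'],e)
cv2.imwrite('pics/s3.png',cs[1]['frame'][:,:,::-1]);cv2.imwrite('pics/t3.png',cs[0]['frame'][:,:,::-1])
a=cs[0]['frame'][140:300,120:280,::-1];b=cs[1]['frame'][120:280,200:500,::-1]
cv2.imwrite('pics/c3.png',np.hstack([cv2.resize(np.ascontiguousarray(i),None,fx=1.7,fy=1.7,interpolation=cv2.INTER_CUBIC) for i in(a,b)]))
E
```

```text
clock: 7.78
position: [0.5357, -0.1867, 0.1403]
ee_rot: [0.117, 0.993, -0.0, 0.0]
ft_force: [-0.8, 0.9, -0.6]
grip_width: 0.766
grasp_force: 0.0
top [(array([0.5385, 0.1832]), np.int32(388), 251)]
scene [(array([0.5406, 0.1946]), np.int32(188), 244)]
```

View pics/c3.png

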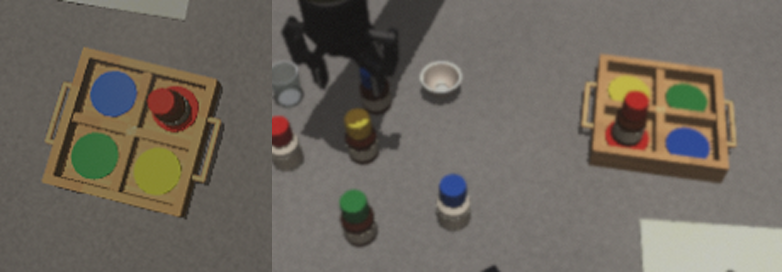

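Red stands on its disc, at about (168,105) in the top crop. The gripper is now above yellow, so I descend and grip.

```bash
python3 -m inch '[{"slide":[0,0,-0.03],"yaw":0},{"slide":[0,0,-0.055],"yaw":0},{"slide":[0,0,-0.075],"yaw":0},{"slide":[0,0,-0.083],"yaw":0},{"slide":[0,0,-0.084],"yaw":0},{"slide":[0,0,-0.084],"yaw":0}]' && python3 -m inch '[{"slide":[0,0,0],"yaw":0},{"slide":[0,0,0],"yaw":0},{"slide":[0,0,0],"yaw":0},{"slide":[0,0,0],"yaw":0},{"slide":[0,0,0],"yaw":0},{"slide":[0,0,0],"yaw":0},{"slide":[0,0,0],"yaw":0},{"slide":[0,0,0],"yaw":0}]' 255 40
```

```text
clock: 8.38
position: [0.5364, -0.1846, 0.0563]
ee_rot: [0.115, 0.993, 0.0, 0.0]
ft_force: [0.5, -0.2, 0.3]
grip_width: 0.762
grasp_force: 0.0
clock: 9.05
position: [0.5371, -0.1848, 0.0573]
ee_rot: [0.115, 0.993, 0.001, 0.001]
ft_force: [-0.7, 2.4, 5.6]
grip_width: 0.39
grasp_force: 39.2
```

```bash
python3 -m inch '[{"slide":[0,0,0.02],"yaw":0},{"slide":[0,0,0.05],"yaw":0},{"slide":[0,0,0.08],"yaw":0},{"slide":[-0.003,0.02,0.1],"yaw":0},{"slide":[-0.011,0.055,0.105],"yaw":0},{"slide":[-0.019,0.095,0.105],"yaw":0},{"slide":[-0.027,0.135,0.105],"yaw":0},{"slide":[-0.035,0.175,0.105],"yaw":0},{"slide":[-0.043,0.215,0.105],"yaw":0},{"slide":[-0.051,0.255,0.105],"yaw":0},{"slide":[-0.058,0.295,0.105],"yaw":0},{"slide":[-0.066,0.335,0.105],"yaw":0},{"slide":[-0.074,0.37,0.105],"yaw":0},{"slide":[-0.078,0.392,0.105],"yaw":0},{"slide":[-0.079,0.4,0.1],"yaw":0},{"slide":[-0.079,0.4,0.085],"yaw":0},{"slide":[-0.079,0.4,0.065],"yaw":0},{"slide":[-0.079,0.4,0.055],"yaw":0},{"slide":[-0.079,0.4,0.055],"yaw":0},{"slide":[-0.079,0.4,0.055],"yaw":0}]'
```

```text
clock: 10.72
position: [0.4572, 0.214, 0.111]
ee_rot: [0.116, 0.993, -0.0, -0.0]
ft_force: [0.4, 0.6, -0.6]
grip_width: 0.385
grasp_force: 39.6
```

```bash
python3 -m inch '[{"slide":[0,0.0005,-0.012],"yaw":0},{"slide":[0,0.0005,-0.025],"yaw":0},{"slide":[0,0.0005,-0.033],"yaw":0},{"slide":[0,0.0005,-0.036],"yaw":0},{"slide":[0,0.0005,-0.038],"yaw":0},{"slide":[0,0.0005,-0.0395],"yaw":0},{"slide":[0,0.0005,-0.0405],"yaw":0},{"slide":[0,0.0005,-0.0405],"yaw":0},{"slide":[0,0.0005,-0.0405],"yaw":0}]'
```

```text
clock: 11.47
position: [0.4576, 0.2155, 0.0712]
ee_rot: [0.116, 0.993, 0.0, 0.0]
ft_force: [-1.8, -0.6, 5.6]
grip_width: 0.386
grasp_force: 40.3
```

```bash
python3 -m inch '[{"slide":[0,0,0],"yaw":0},{"slide":[0,0,0],"yaw":0},{"slide":[0,0,0],"yaw":0},{"slide":[0,0,0],"yaw":0},{"slide":[0,0,0.01],"yaw":0},{"slide":[0,0,0.03],"yaw":0},{"slide":[0,0,0.06],"yaw":0},{"slide":[0.005,-0.01,0.08],"yaw":0},{"slide":[0.022,-0.042,0.08],"yaw":0},{"slide":[0.04,-0.076,0.08],"yaw":0},{"slide":[0.058,-0.11,0.08],"yaw":0},{"slide":[0.076,-0.144,0.08],"yaw":0},{"slide":[0.094,-0.178,0.08],"yaw":0},{"slide":[0.112,-0.212,0.08],"yaw":0},{"slide":[0.13,-0.246,0.08],"yaw":0},{"slide":[0.148,-0.28,0.08],"yaw":0},{"slide":[0.166,-0.314,0.08],"yaw":0},{"slide":[0.184,-0.348,0.08],"yaw":0},{"slide":[0.2,-0.38,0.08],"yaw":0},{"slide":[0.212,-0.4015,0.08],"yaw":0}]' 60
python3 -m inch '[{"slide":[0,0,0],"yaw":0},{"slide":[0,0,0],"yaw":0},{"slide":[0,0,0],"yaw":0}]'
python3 - <<'E'
from h import *
c=snap('scene','s4.png');t=snap('top','t4.png')
a=t['frame'][140:300,120:280,::-1];b=c['frame'][120:280,200:500,::-1]
cv2.imwrite('pics/c4.png',np.hstack([cv2.resize(np.ascontiguousarray(i),None,fx=1.7,fy=1.7,interpolation=cv2.INTER_CUBIC) for i in(a,b)]))
E
```

```text
clock: 13.13
position: [0.6694, -0.19, 0.1509]
ee_rot: [0.117, 0.993, -0.001, 0.0]
ft_force: [0.3, -0.9, 0.3]
grip_width: 0.767
grasp_force: 0.0
clock: 13.38
position: [0.669, -0.1855, 0.1506]
ee_rot: [0.115, 0.993, 0.0, -0.0]
ft_force: [0.2, 0.4, -0.3]
grip_width: 0.765
grasp_force: 0.0
```

View pics/c4.png

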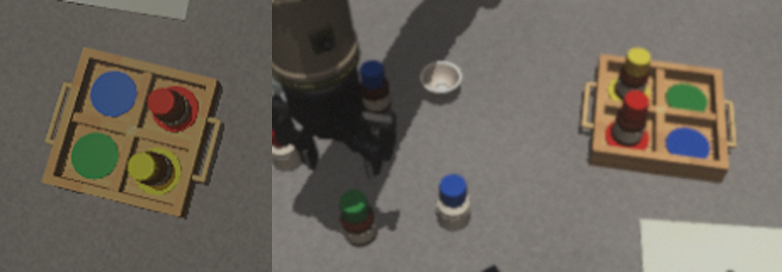

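Yellow stands in its bay, at about (152,168) in the top crop. The gripper is now above green.

```bash
python3 -m inch '[{"slide":[0,0,-0.03],"yaw":0},{"slide":[0,0,-0.06],"yaw":0},{"slide":[0,0,-0.08],"yaw":0},{"slide":[0,0,-0.09],"yaw":0},{"slide":[0,0,-0.094],"yaw":0},{"slide":[0,0,-0.094],"yaw":0}]' && python3 -m inch '[{"slide":[0,0,0],"yaw":0},{"slide":[0,0,0],"yaw":0},{"slide":[0,0,0],"yaw":0},{"slide":[0,0,0],"yaw":0},{"slide":[0,0,0],"yaw":0},{"slide":[0,0,0],"yaw":0},{"slide":[0,0,0],"yaw":0},{"slide":[0,0,0],"yaw":0}]' 255 40
```

```text
clock: 13.98
position: [0.6691, -0.1855, 0.0564]
ee_rot: [0.115, 0.993, 0.0, -0.0]
ft_force: [-0.3, -0.1, 0.6]
grip_width: 0.764
grasp_force: 0.0
clock: 14.65
position: [0.6706, -0.1856, 0.0585]
ee_rot: [0.115, 0.993, 0.001, 0.002]
ft_force: [0.1, 3.0, 5.8]
grip_width: 0.389
grasp_force: 42.7
```

```bash
python3 -m inch '[{"slide":[0,0,0.02],"yaw":0},{"slide":[0,0,0.05],"yaw":0},{"slide":[0,0,0.085],"yaw":0},{"slide":[-0.006,0.015,0.115],"yaw":0},{"slide":[-0.018,0.045,0.13],"yaw":0},{"slide":[-0.032,0.08,0.135],"yaw":0},{"slide":[-0.046,0.116,0.135],"yaw":0},{"slide":[-0.06,0.152,0.135],"yaw":0},{"slide":[-0.074,0.188,0.135],"yaw":0},{"slide":[-0.088,0.224,0.135],"yaw":0},{"slide":[-0.103,0.26,0.135],"yaw":0},{"slide":[-0.117,0.296,0.135],"yaw":0},{"slide":[-0.131,0.332,0.135],"yaw":0},{"slide":[-0.145,0.368,0.135],"yaw":0},{"slide":[-0.159,0.404,0.135],"yaw":0},{"slide":[-0.174,0.44,0.135],"yaw":0},{"slide":[-0.186,0.47,0.135],"yaw":0},{"slide":[-0.192,0.486,0.135],"yaw":0},{"slide":[-0.192,0.486,0.135],"yaw":0},{"slide":[-0.192,0.486,0.135],"yaw":0}]'
python3 -m inch '[{"slide":[0,0,-0.03],"yaw":0},{"slide":[0,0,-0.06],"yaw":0},{"slide":[0,0,-0.085],"yaw":0},{"slide":[0,0,-0.1],"yaw":0},{"slide":[0,0,-0.11],"yaw":0},{"slide":[0,0,-0.114],"yaw":0},{"slide":[0,0,-0.117],"yaw":0},{"slide":[0,0,-0.119],"yaw":0},{"slide":[0,0,-0.1205],"yaw":0},{"slide":[0,0,-0.1205],"yaw":0},{"slide":[0,0,-0.1205],"yaw":0}]'
```

```text
clock: 16.32
position: [0.4768, 0.3005, 0.1918]
ee_rot: [0.115, 0.993, 0.0, 0.0]
ft_force: [0.6, -0.7, -0.9]
grip_width: 0.386
grasp_force: 41.9
clock: 17.23
position: [0.4779, 0.3, 0.0724]
ee_rot: [0.116, 0.993, 0.001, 0.001]
ft_force: [-1.2, -1.8, 5.1]
grip_width: 0.388
grasp_force: 42.1
```

```bash
python3 -m inch '[{"slide":[0,0,0],"yaw":0},{"slide":[0,0,0],"yaw":0},{"slide":[0,0,0],"yaw":0},{"slide":[0,0,0],"yaw":0},{"slide":[0,0,0.01],"yaw":0},{"slide":[0,0,0.03],"yaw":0},{"slide":[0,0,0.06],"yaw":0},{"slide":[0,-0.01,0.08],"yaw":0},{"slide":[-0.003,-0.04,0.08],"yaw":0},{"slide":[-0.006,-0.08,0.08],"yaw":0},{"slide":[-0.009,-0.12,0.08],"yaw":0},{"slide":[-0.012,-0.16,0.08],"yaw":0},{"slide":[-0.015,-0.2,0.08],"yaw":0},{"slide":[-0.018,-0.24,0.08],"yaw":0},{"slide":[-0.021,-0.28,0.08],"yaw":0},{"slide":[-0.024,-0.32,0.08],"yaw":0},{"slide":[-0.027,-0.36,0.08],"yaw":0},{"slide":[-0.03,-0.4,0.08],"yaw":0},{"slide":[-0.032,-0.44,0.08],"yaw":0},{"slide":[-0.033,-0.471,0.08],"yaw":0}]' 60
python3 -m inch '[{"slide":[0,0,0],"yaw":0},{"slide":[0,0,0],"yaw":0},{"slide":[0,0,0],"yaw":0},{"slide":[0,0,0],"yaw":0}]'
python3 - <<'E'
from h import *
c=snap('scene','s5.png');t=snap('top','t5.png')
a=t['frame'][140:300,120:280,::-1];b=c['frame'][120:280,200:500,::-1]
cv2.imwrite('pics/c5.png',np.hstack([cv2.resize(np.ascontiguousarray(i),None,fx=1.7,fy=1.7,interpolation=cv2.INTER_CUBIC) for i in(a,b)]))
E
```

```text
clock: 18.9
position: [0.4434, -0.1744, 0.1519]
ee_rot: [0.117, 0.993, 0.0, 0.001]
ft_force: [0.6, 0.1, -0.3]
grip_width: 0.765
grasp_force: 0.0
clock: 19.23
position: [0.4444, -0.17, 0.151]
ee_rot: [0.115, 0.993, 0.0, 0.0]
ft_force: [-0.6, 0.1, 0.7]
grip_width: 0.763
grasp_force: 0.0
```

View pics/c5.png

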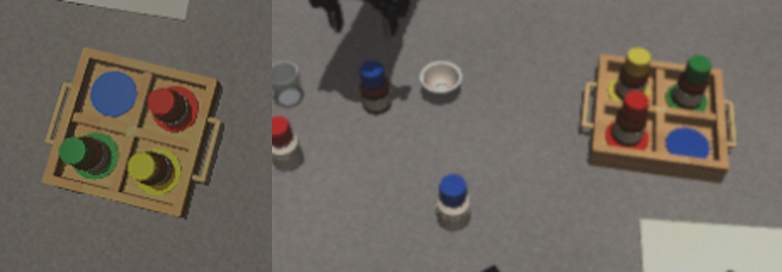

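Green is placed, at about (85,157) in the top crop. The gripper is above the last brown jar, blue.

```bash
python3 -m inch '[{"slide":[0,0,-0.03],"yaw":0},{"slide":[0,0,-0.06],"yaw":0},{"slide":[0,0,-0.08],"yaw":0},{"slide":[0,0,-0.09],"yaw":0},{"slide":[0,0,-0.0945],"yaw":0},{"slide":[0,0,-0.0945],"yaw":0}]' && python3 -m inch '[{"slide":[0,0,0],"yaw":0},{"slide":[0,0,0],"yaw":0},{"slide":[0,0,0],"yaw":0},{"slide":[0,0,0],"yaw":0},{"slide":[0,0,0],"yaw":0},{"slide":[0,0,0],"yaw":0},{"slide":[0,0,0],"yaw":0},{"slide":[0,0,0],"yaw":0}]' 255 40
```

```text
clock: 19.83
position: [0.444, -0.1709, 0.0561]
ee_rot: [0.115, 0.993, -0.0, -0.0]
ft_force: [-0.5, 0.2, -0.2]
grip_width: 0.764
grasp_force: 0.0
clock: 20.5
position: [0.4463, -0.17, 0.0582]
ee_rot: [0.115, 0.993, 0.001, 0.002]
ft_force: [0.6, 5.8, 9.4]
grip_width: 0.388
grasp_force: 43.7
```

```bash
python3 -m inch '[{"slide":[0,0,0.02],"yaw":0},{"slide":[0,0,0.05],"yaw":0},{"slide":[0,0,0.085],"yaw":0},{"slide":[0.004,0.015,0.115],"yaw":0},{"slide":[0.011,0.042,0.135],"yaw":0},{"slide":[0.021,0.08,0.14],"yaw":0},{"slide":[0.031,0.118,0.14],"yaw":0},{"slide":[0.041,0.156,0.14],"yaw":0},{"slide":[0.051,0.194,0.14],"yaw":0},{"slide":[0.061,0.232,0.14],"yaw":0},{"slide":[0.071,0.27,0.14],"yaw":0},{"slide":[0.081,0.308,0.14],"yaw":0},{"slide":[0.091,0.346,0.14],"yaw":0},{"slide":[0.101,0.384,0.14],"yaw":0},{"slide":[0.111,0.42,0.14],"yaw":0},{"slide":[0.117,0.442,0.14],"yaw":0},{"slide":[0.119,0.4505,0.14],"yaw":0},{"slide":[0.119,0.4505,0.14],"yaw":0},{"slide":[0.119,0.4505,0.14],"yaw":0},{"slide":[0.119,0.4505,0.14],"yaw":0}]'
python3 -m inch '[{"slide":[0,0,-0.03],"yaw":0},{"slide":[0,0,-0.06],"yaw":0},{"slide":[0,0,-0.085],"yaw":0},{"slide":[0,0,-0.105],"yaw":0},{"slide":[0,0,-0.115],"yaw":0},{"slide":[0,0,-0.119],"yaw":0},{"slide":[0,0,-0.122],"yaw":0},{"slide":[0,0,-0.124],"yaw":0},{"slide":[0,0,-0.1255],"yaw":0},{"slide":[0,0,-0.1255],"yaw":0},{"slide":[0,0,-0.1255],"yaw":0}]'
```

```text
clock: 22.17
position: [0.5634, 0.2771, 0.1969]
ee_rot: [0.117, 0.993, -0.0, 0.0]
ft_force: [-0.2, -0.6, -1.1]
grip_width: 0.388
grasp_force: 42.5
clock: 23.08
position: [0.5639, 0.2795, 0.0723]
ee_rot: [0.116, 0.993, 0.001, 0.001]
ft_force: [-0.6, -1.3, 5.6]
grip_width: 0.386
grasp_force: 42.8
```

Contact made. I release, rise, and retreat to the empty area to check all four.

```bash
python3 -m inch '[{"slide":[0,0,0],"yaw":0},{"slide":[0,0,0],"yaw":0},{"slide":[0,0,0],"yaw":0},{"slide":[0,0,0],"yaw":0},{"slide":[0,0,0.01],"yaw":0},{"slide":[0,0,0.03],"yaw":0},{"slide":[0,0,0.06],"yaw":0},{"slide":[0,0,0.1],"yaw":0},{"slide":[0,0,0.13],"yaw":0},{"slide":[0,-0.03,0.13],"yaw":0},{"slide":[0,-0.07,0.13],"yaw":0},{"slide":[0,-0.11,0.13],"yaw":0},{"slide":[0,-0.15,0.13],"yaw":0},{"slide":[0,-0.19,0.13],"yaw":0},{"slide":[0,-0.23,0.13],"yaw":0},{"slide":[0,-0.27,0.13],"yaw":0},{"slide":[0,-0.3,0.13],"yaw":0},{"slide":[0,-0.33,0.13],"yaw":0},{"slide":[0,-0.35,0.13],"yaw":0},{"slide":[0,-0.35,0.13],"yaw":0}]' 60
python3 - <<'E'
from h import *
D={'red':(.5426,.1945),'blue':(.563,.2801),'yellow':(.457,.2149),'green':(.4774,.3005)}
A=np.linspace(0,2*np.pi,40); ims=[]
for n,(x0,y0) in(('top',(130,140)),('scene',(360,120))):
    c=camera(n); im=cv2.resize(np.ascontiguousarray(c['frame'][y0:y0+140,x0:x0+130,::-1]),None,fx=3,fy=3,interpolation=cv2.INTER_CUBIC)
    for p in D.values():
        for r,z in((.032,.014),(.022,.014),(.017,.094)):
            q=(w2pix(c,np.c_[p[0]+r*np.cos(A),p[1]+r*np.sin(A),0*A+z])-[x0,y0]+.5)*3
            cv2.polylines(im,[np.round(q).astype(int)],True,(255,255,255),1)
    ims.append(im)
cv2.imwrite('pics/c6.png',np.hstack(ims)); snap('scene','s6.png')
E
```

```text
clock: 24.75
position: [0.5624, -0.0765, 0.202]
ee_rot: [0.119, 0.993, -0.001, 0.001]
ft_force: [-0.1, -0.5, 0.8]
grip_width: 0.762
grasp_force: 0.0
```

View pics/c6.png

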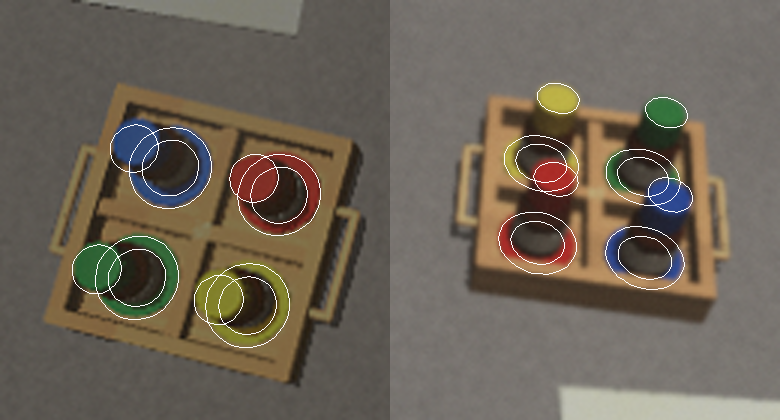

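View pics/s6.png

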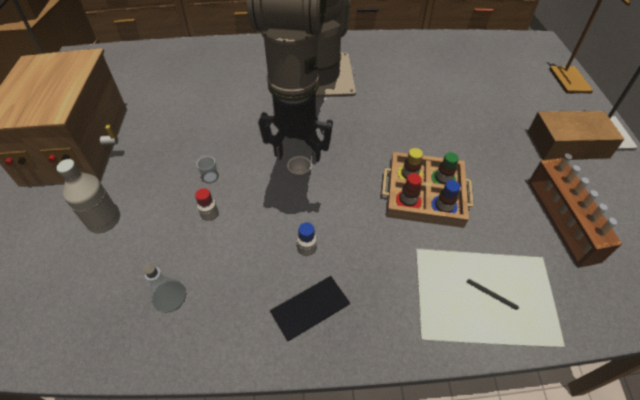

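The close-up shows all four brown jars upright, each on its own disc and within about 2 mm of where I aimed. In the full view the samples still stand at (205,200) and (307,232), and the gripper is clear of everything. Handing in.

```bash
python3 -m inch '[{"slide":[0,0,0],"yaw":0},{"slide":[0,0,0],"yaw":0}]'; python3 -c "from workcell import *; print(hand_in())"
```

```text
clock: 25.07
position: [0.5632, -0.0692, 0.2009]
ee_rot: [0.115, 0.993, 0.0, -0.0]
ft_force: [-0.2, 0.4, 0.8]
grip_width: 0.765
grasp_force: 0.0
the job is handed in; nothing more can be done
None
```

I set all four brown jars upright on their matching discs, left the two white samples where they stood, and handed the job in at 25 s; hand-in returned no verdict.

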